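# Fit the battery block to the plant turner and turn it over

## Task

Take the one battery block that fits the bay of the plant turner and press it all the way home, flush with the bay's rim. Then take the platter round by its upright knob for exactly one full turn, either way, so that the knob ends where it began and the little potted succulent rides round upright near the middle. Leave the other blocks, pots and things where they stand.

Things in the scene. Friction and masses are not known exactly. Their poses are not given: they have to be found in the camera images.
- turner: plant turner fixed to the table: a grey base disc (164 mm across, 18 mm high) under the platter and, joined to its +y side, a grey bay box 90 x 66 x 36 mm (x, y, z). Origin: on the table under the platter's axis. The bay box is centred 150 mm from it along +y
- bay (a point): centre of the bay's mouth, level with the rim, 36 mm above the table; axes as the turner's. The opening is 67 mm along x by 43 mm along y, with a 2 mm bevel, 30 mm deep to the fixed floor. Inside lies a black contact plate on a stiff slide: at first it is 14 to 16 mm below the rim, so that a block put in stands 14 to 16 mm proud; it takes about 9 N to push it down, and it stays where it is left
- block: grey battery block with a thin black line across its top near each end, 64 x 40 x 30 mm (x, y, z), about 128 g; origin at the centre of its underside, long axis along x. Starts lying flat on the table at any of four places, any yaw. This one fits the bay (either way round)
- block_top (a point): centre of the top face of that block, 30 mm above its underside; axes as the block's
- block_long: grey battery block with a thin black line across its top near each end, 86 x 40 x 30 mm (x, y, z), about 172 g; origin at the centre of its underside, long axis along x. Starts lying flat on the table at any of four places, any yaw. Too long for the bay; to be left alone
- block_short: grey battery block with a thin black line across its top near each end, 44 x 40 x 30 mm (x, y, z), about 88 g; origin at the centre of its underside, long axis along x. Starts lying flat on the table at any of four places, any yaw. Too short for the bay; to be left alone
- platter (a joint): angle of the white platter (180 mm across, top face 32 mm above the table) about its upright axis, counter-clockwise from above, rad; at 0 the knob lies on the turner's -x side. Turns freely with light friction for more than one turn either way and stays where left. Starts between -0.8 and 0.8
- knob (a point): centre of the top of the platter's upright finger knob: a white round post 16 mm across and 50 mm tall, its top 82 mm above the table, 75 mm from the platter's axis; it goes round with the platter and spins freely on its own pin, so that it can be held without turning the hand
- axis (a point): point on the platter's axis at its top face, 32 mm above the table
- pot_rider: little terracotta pot with a succulent standing near the middle of the platter, 54 mm across at the rim, about 60 mm tall with its plant, 90 g, loose; origin at the centre of its underside
- pot_small: terracotta pot with a succulent, 60 mm across, about 70 mm tall, standing at one of the four places among the blocks; origin at the centre of its underside
- pot_mid: terracotta pot filled with gravel, no plant, 60 mm across, 48 mm tall; origin at the centre of its underside
- pot_tall: terracotta pot with a succulent, 100 mm across, about 120 mm tall; origin at the centre of its underside
- spray: upright clear bottle, 66 mm across, 170 mm tall; origin at the centre of its underside
- jar: glass jar, 60 mm across, 75 mm tall; origin at the centre of its underside
- trowel: flat planting trowel lying on the table along its x axis, about 280 mm long; origin under its middle

How it is judged:
By the outcome, as a careful person would: the job done as asked, in the order asked, and still so for the second after the job is handed in, with the robot touching nothing.
It also fails if it takes over 72 s, if anything falls off the work surface, if the arm or the gripper's body presses on something with over 40 N, if the wrist force passes 120 N, or if a joint passes its speed limit or range.

## Robot

A 6-joint arm with a two-finger parallel gripper is mounted at the origin on the work surface. World frame = base frame: x ahead of the robot, y to its left, z up, the work surface at z = 0. Lengths are in mm, angles in rad, forces in N, time in s.
With the tool pointing down it reaches from about 325 to 900 mm from the base axis. Payload 6.1 kg.
Tool frame: the origin (TCP) lies at the very end of the fingers, on their centre line; the grasp point (between the pads) lies 19 mm behind it (robot.hold_point_z is the distance from the TCP to the grasp point, in mm); z points along the fingers, y is the direction in which the jaws open and shut (so a half turn about z gives the same grasp; the last joint's range is limited). The gripper opens to 87 mm and grips with 3 to 60 N. Pads are 19 mm wide; open, the fingers measure 117 mm over their backs; the gripper's body (75 mm by 190 mm) begins 51 mm behind the grasp point.
Start: joints at [-1.286, 0.22, 1.526, -0, 1.395, -0.126], TCP at [249.582, -572.996, 222.538] pointing down, gripper open.
Joint ranges: [-2.98, 2.98], [-0.91, 2.08], [0.09, 2.57], [-1.24, 4.39], [0.2, 2.65], [-2.68, 2.68]. Speed limits (rad/s): [2.57, 2.57, 3.01, 3.14, 3.14, 3.14].

## Interface

Orientations are given as a rotation vector (axis times angle).
In Python, from bench import robot, eyes, workorder, finder gives the robot as it stands.
- The arm moves only by the shell command python3 -m handwheel 'ROWS' [FORCE]. ROWS is JSON, a list that holds one entry, the list of rows, each a list of 7 numbers: the shift along the tool's x, y, z in mm, then the turn, a rotation vector about the tool's x, y, z in rad, then the finger opening in mm, from 0 to 87. A call has 1 to 12 rows; each row shifts and turns the pose as measured when the row begins, along the tool's axes as they then stand; what a row does not reach is not made up. A row lasts 1/12 s, in which the tool goes at most 41.7 mm and 7.16 degrees, less where a joint would pass 70% of its speed; a pose out of reach is approached as far as the arm can. A call with a gripper value outside its range is refused whole. The fingers move at their own pace and stop on an object; FORCE is the grip in N (left out, the last holds). Time passes only in rows, so rows that do not move let the fingers close. It gives the time, the measured TCP pose, the force and the opening at its end, in the units of the state.
- robot.get_obs(): the state, without advancing time (a new reading comes with each control period).
- eyes.capture(name): name is "scene" or "top" or "wrist"; returns (picture, depth): 480x640x3 uint8, red, green, blue; 480x640 float32, mm along the optical axis (not along the pixel's ray), 0 where there is no reading.
- eyes.camera_info(name): a dict with "fx", "fy", "cx", "cy" (pixels), "camera_from_world" (4x4, takes a point from world to camera coordinates); the wrist camera has in their place "tool_from_camera" (4x4, takes a point from camera to tool coordinates, whose origin is the TCP and whose axes are the flange's). Camera axes: x right, y down, z forward; pixel columns grow to the right and rows downward; lengths in mm; the calibration is good to about 2 mm. A picture is of the moment at which its call begins: read the wrist's pose just before it. camera_info takes no time and is no camera call.
- workorder.job_done(): hands the job in, once; it reports no verdict.
Trained networks look in the newest picture that a camera, given by its name, has taken for a name from the list of things; names that differ only in an ending like _2 or _b are one class to them, and where a whole thing is asked for, a point or a joint stands for the part that bears it (a point fixed in the world has none). Each returns a list of dicts, best first, with "confidence" (0 to 1); they miss things now and then, are a little off and sometimes report something else, mostly with a low value. They report only what shows in the picture. A call takes as long as a camera call.
- finder.trace(camera, label): "mask" (480x640 bool, what is visible of it) and "box" ([left, top, width, height] in pixels, round what is visible of it).
- finder.tip_of(camera, label): "at" ([column, row] in pixels: a listed point, or the origin of a listed thing).
The state is a dict: "t": time; "joint_positions": joint angles; "qd": joint speeds; "joint_efforts": joint torques, N m; "tool_pos": TCP position; "orientation": TCP orientation; "contact_force": force on the tool from outside, world axes, zero at the start; "ft_torque": the same for the moment, N m; "gripper_width": finger opening in mm.
Only numpy, scipy, OpenCV 4.12 (cv2) and the standard library are available. Lean on these libraries where they do the work, as an engineer would, in place of code of your own. Each camera call takes 0.05 s, during which the arm holds its last target. There are 200 camera calls.

## Working session

There is one attempt and no reset: what is moved stays moved. The work goes in short steps, Python scripts to look and compute and a shell command to move; the robot and the scene stay as the last step left them, time stands still between calls to the robot, and variables do not carry over. Pictures are saved under pics/ and viewed, about 8 in all and at most 12, crops included, and the job is handed in when it is done.

```bash
mkdir -p pics; ls; cat > h.py <<'E'
import numpy as np, cv2
from scipy.spatial.transform import Rotation as R
from bench import robot, eyes, workorder, finder
def cap(n,save=None):
    o=robot.get_obs(); im,d=eyes.capture(n)
    if save: cv2.imwrite('pics/'+save,im[:,:,::-1])
    return o,im,d
def T(n,o=None):
    c=eyes.camera_info(n)
    if 'camera_from_world' in c: M=np.linalg.inv(np.array(c['camera_from_world']))
    else:
        W=np.eye(4);W[:3,:3]=R.from_rotvec(o['orientation']).as_matrix();W[:3,3]=o['tool_pos'];M=W@np.array(c['tool_from_camera'])
    return c,M
def ray(n,px,o=None):
    c,M=T(n,o); v=np.array([(px[0]-c['cx'])/c['fx'],(px[1]-c['cy'])/c['fy'],1.]); return M[:3,3],M[:3,:3]@v
def at_z(n,px,z,o=None):
    p,v=ray(n,px,o); return p+v*(z-p[2])/v[2]
def cloud(n,d,o=None):
    c,M=T(n,o); u,v=np.meshgrid(np.arange(640),np.arange(480))
    P=np.stack([(u-c['cx'])/c['fx']*d,(v-c['cy'])/c['fy']*d,d],-1)@M[:3,:3].T+M[:3,3]
    P[d<=0]=np.nan
    return P
E
python3 - <<'E'
from h import *
np.set_printoptions(precision=1,suppress=True)
o,im,d=cap('top','top0.png')
P=cloud('top',d)
for l in ['block','block_long','block_short','turner','pot_rider','pot_small','pot_mid','pot_tall','spray','jar','trowel']:
    for r in finder.trace('top',l)[:2]:
        m=r['mask'];q=P[m];q=q[~np.isnan(q[:,0])]
        z=np.percentile(q[:,2],80) if len(q) else 0
        t=q[abs(q[:,2]-30)<6] if l.startswith('block') else q
        s=''
        if len(t)>10:
            s=cv2.minAreaRect(t[:,:2].astype(np.float32))
        print(l,round(r['confidence'],2),r['box'],round(float(z),1),s)
for l in ['block_top','bay','knob','axis','turner','pot_rider']:
    for r in finder.tip_of('top',l)[:2]:
        z=dict(block_top=30,bay=36,knob=82,axis=32,turner=0,pot_rider=32)[l]
        print(l,round(r['confidence'],2),r['at'],at_z('top',r['at'],z))
print(o['tool_pos'],o['orientation'],o['t'])
E
```

```text
pics
block 0.98 [208.2, 296.2, 32.2, 26.3] 30.8 ((445.81378173828125, 224.6895751953125), (40.29963684082031, 63.47599792480469), 28.10885238647461)
block_long 0.57 [150.0, 248.1, 37.2, 34.7] 30.5 ((557.892822265625, 362.4098205566406), (41.81272888183594, 86.71647644042969), 36.76859664916992)
block_short 0.72 [211.7, 253.7, 22.0, 20.5] 30.7 ((555.8322143554688, 227.07603454589844), (42.63056564331055, 37.507511138916016), 62.5638427734375)
turner 0.58 [319.2, 223.8, 116.6, 74.8] 33.4 ((557.685302734375, -154.16090393066406), (278.07470703125, 180.09127807617188), 83.91630554199219)
pot_rider 0.73 [387.5, 250.0, 22.9, 23.3] 78.0 ((546.1288452148438, -200.7620849609375), (52.61663818359375, 51.54108428955078), 86.87631225585938)
pot_small 0.95 [156.7, 302.5, 29.8, 24.0] 55.7 ((430.9277038574219, 349.34588623046875), (59.33860397338867, 55.4578971862793), 88.72747039794922)
pot_mid 0.93 [236.4, 195.7, 20.1, 25.5] 47.1 ((688.2681884765625, 167.197021484375), (56.920082092285156, 56.48789978027344), 10.279539108276367)
pot_tall 0.85 [247.0, 134.5, 38.3, 41.2] 104.2 ((816.6094360351562, 
[... 482 characters left out ...]
770996094), 16.334732055664062)
jar 0.71 [456.3, 331.4, 32.9, 24.1] 74.8 ((353.050537109375, -376.6493835449219), (57.13960647583008, 70.07704162597656), 27.40911102294922)
trowel 0.89 [460.9, 203.6, 32.6, 110.8] 14.7 ((557.8671875, -416.3692321777344), (279.61431884765625, 67.66480255126953), 4.333733558654785)
block_top 0.72 [224.2, 311.9] [435.1 222.8  30. ]
bay 0.78 [333.7, 261.9] [552.1 -47.8  36. ]
knob 0.82 [391.8, 291.6] [ 474.5 -182.5   82. ]
axis 0.78 [396.5, 261.2] [ 551.1 -201.8   32. ]
turner 0.81 [391.9, 262.6] [ 551.1 -193.9    0. ]
pot_rider 0.88 [398.2, 262.5] [ 547.8 -205.9   32. ]
pot_rider 0.48 [226.6, 265.1] [550.  217.2  32. ]
[ 249.4 -572.4  221.5] [-3.1 -0.6  0. ] 0.0
```

View pics/top0.png

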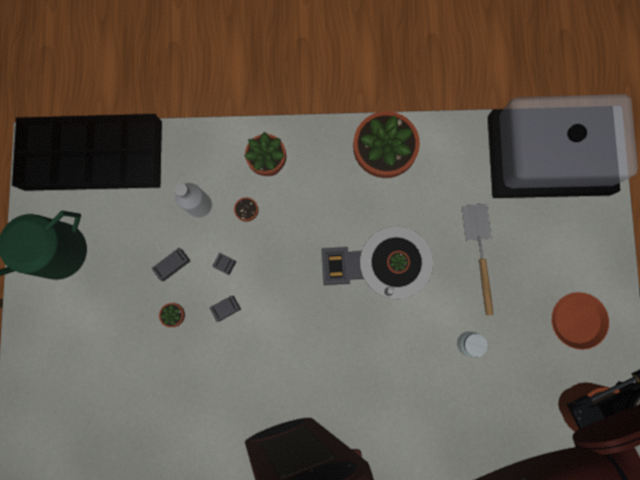

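The top view shows the 64 mm block at px (226,308), the short one at (224,263) and the long one at (171,264). The turner's bay is at (334,265), with the knob at (390,292). I'll move above the block and measure it more closely with the wrist camera.

```bash
cat >> h.py <<'E'
def rel(p,jaw=None):
    o=robot.get_obs(); Rm=R.from_rotvec(o['orientation']).as_matrix()
    d=Rm.T@(np.array(p)-o['tool_pos'])
    y=np.degrees(np.arctan2(Rm[1,1],Rm[0,1]))
    print('pos',np.round(o['tool_pos'],1),'tilt',np.round(Rm[:2,2],3),'jaw',round(y,2),'| shift tool',np.round(d,1),end=' ')
    if jaw is not None:
        a=(jaw-y+90)%180-90; print('rz tool',round(-np.radians(a),3),'alt',round(-np.radians(a-180*np.sign(a)),3),end=' ')
    print('t',round(o['t'],2),'F',np.round(o['contact_force'],1),'w',round(o['gripper_width'],1),'j',np.round(o['joint_positions'],2))
E
python3 -c "
from h import *
rel([430,210,220],28)"; python3 -m handwheel --help | head -20
```

```text
pos [ 249.6 -573.   222.6] tilt [-0. -0.] jaw -66.46 | shift tool [ 478.1 -645.8    2.5] rz tool 1.493 alt -1.649 t 0.9 F [-0.  -0.1  0.1] w 87.0 j [-1.29  0.22  1.53 -0.    1.39 -0.13]invalid input: not JSON, or not a number
```

```bash
r='[20,-27,0,0,0,0,87]'; 
python3 -m handwheel '[[[20,-27,0,0,0,0,87],[20,-27,0,0,0,0,87],[20,-27,0,0,0,0,87],[20,-27,0,0,0,0,87],[20,-27,0,0,0,0,87],[20,-27,0,0,0,0,87],[20,-27,0,0,0,0,87],[20,-27,0,0,0,0,87],[20,-27,0,0,0,0,87],[20,-27,0,0,0,0,87],[20,-27,0,0,0,0,87],[20,-27,0,0,0,0,87]]]'
python3 -c "
from h import *
rel([430,210,220],28)"
```

```text
t: 1.9
tool_pos: [341.2, -169.9, 220.3]
orientation: [3.076, 0.622, 0.003]
contact_force: [0.5, -0.0, 0.5]
gripper_width: 87.2
pos [ 341.2 -169.9  220.3] tilt [ 0.002 -0.003] jaw -67.13 | shift tool [ 229.4 -315.5   -0.6] rz tool 1.481 alt -1.66 t 1.9 F [ 0.5 -0.   0.5] w 87.2 j [-0.67 -0.41  2.12 -0.    1.43  0.5 ]
```

```bash

python3 -m handwheel '[[[20,-27,0,0,0,0,87],[20,-27,0,0,0,0,87],[20,-27,0,0,0,0,87],[20,-27,0,0,0,0,87],[20,-27,0,0,0,0,87],[20,-27,0,0,0,0,87],[20,-27,0,0,0,0,87],[20,-27,0,0,0,0,87],[20,-27,0,0,0,0,87],[20,-27,0,0,0,0,87],[20,-27,0,0,0,0,87],[10,-14,0,0,0,0,87]]]' >/dev/null
python3 -m handwheel '[[[0,0,0,0,0,-0.12,87],[0,0,0,0,0,-0.12,87],[0,0,0,0,0,-0.12,87],[0,0,0,0,0,-0.12,87],[0,0,0,0,0,-0.12,87],[0,0,0,0,0,-0.12,87],[0,0,0,0,0,-0.12,87],[0,0,0,0,0,-0.12,87],[0,0,0,0,0,-0.12,87],[0,0,0,0,0,-0.12,87],[0,0,0,0,0,-0.12,87],[0,0,0,0,0,-0.12,87]]]' >/dev/null
python3 -m handwheel '[[[0,0,0,0,0,-0.12,87],[0,0,0,0,0,-0.1,87],[0,0,0,0,0,0,87]]]' >/dev/null
cat >> h.py <<'E'
def rect(P,m,lo,hi):
    q=P[m];q=q[(q[:,2]>lo)&(q[:,2]<hi)][:,:2].astype(np.float32)
    (c,s,a)=cv2.minAreaRect(q)
    return np.round(c,1),np.round(s,1),round(a,2)
E
python3 - <<'E'
from h import *
rel([446,225,220],28)
o,im,d=cap('wrist','w1.png'); P=cloud('wrist',d,o)
for l in ['block','block_long','block_short']:
  for r in finder.trace('wrist',l)[:2]:
    q=P[r['mask']]; z=np.nanmedian(q[:,2])
    print(l,round(r['confidence'],2),np.round(r['box']),z,rect(P,r['mask'],z-5,z+5))
for r in finder.tip_of('wrist','block_top')[:1]: print(r,at_z('wrist',r['at'],30,o))
E
```

```text
pos [434.2 235.9 225.4] tilt [ 0.02  -0.001] jaw 32.28 | shift tool [-15.4   4.1   5.6] rz tool 0.075 alt -3.067 t 4.15 F [0.7 0.7 0.2] w 87.0 j [ 0.34 -0.11  1.87 -0.01  1.37 -0.22]
block 0.81 [297. 185.  47.  68.] 31.370206882714854 (array([445.9, 227. ]), array([40. , 63.9]), 28.12)
block_long 0.87 [474. 111.  58.  97.] 31.055080456642543 (array([558. , 364.5]), array([41. , 85.9]), 36.65)
block_short 0.98 [382. 242.  61.  55.] 31.034054547973682 (array([557. , 230.5]), array([43.7, 40.3]), 63.18)
{'at': [317.2, 217.1], 'confidence': 0.79} [443.64052198 229.63873903  30.        ]
```

View pics/w1.png

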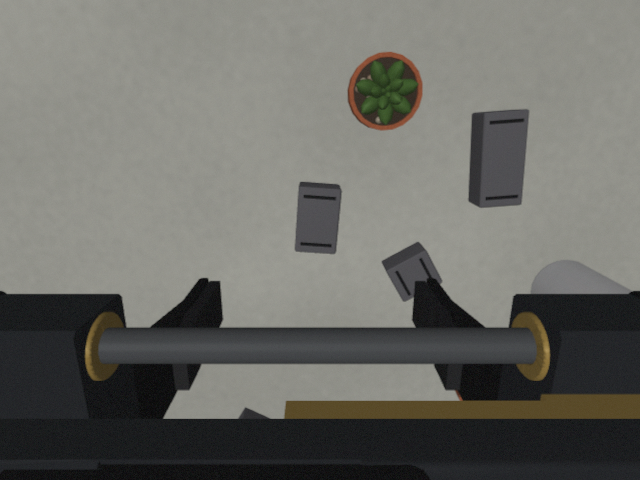

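The wrist view shows the block at px (318,218), with the short one to its right and the long one further right. The sizes (40×64) agree, so I'll correct the tilt and go above it.

```bash
cat >> h.py <<'E'
def go(p,jaw):
    rel(p,jaw); o=robot.get_obs(); A=R.from_rotvec(o['orientation']); 
    y=np.degrees(np.arctan2(*A.as_matrix()[1::-1,1])); jaw=y+(jaw-y+90)%180-90
    j=np.radians(jaw); Y=np.array([np.cos(j),np.sin(j),0]);Z=np.array([0,0,-1.]);X=np.cross(Y,Z)
    B=R.from_matrix(np.stack([X,Y,Z],1)); print('  rotvec tool',np.round((A.inv()*B).as_rotvec(),4),'shift in target axes',np.round(B.as_matrix().T@(np.array(p)-o['tool_pos']),1))
E
python3 -c "
from h import *
go([446,227,70],28.1)"
```

```text
pos [434.2 235.9 225.3] tilt [ 0.02  -0.001] jaw 31.93 | shift tool [-11.9   2.8 155.5] rz tool 0.067 alt -3.075 t 4.4 F [-0.4  0.  -0.1] w 86.9 j [ 0.34 -0.11  1.87 -0.01  1.37 -0.21]
  rotvec tool [0.0167 0.0114 0.0667] shift in target axes [-13.4   6.2 155.3]
```

```bash

python3 -m handwheel '[[[0,0,0,0.017,0.011,0.067,65],[-7,3,20,0,0,0,65],[-6,3,25,0,0,0,65],[0,0,25,0,0,0,65],[0,0,25,0,0,0,65],[0,0,25,0,0,0,65],[0,0,25,0,0,0,65],[0,0,5,0,0,0,65],[0,0,0,0,0,0,65]]]' >/dev/null
python3 -c "
from h import *
go([446,227,17],28.1)"
```

```text
pos [449.6 228.   73.3] tilt [0.007 0.003] jaw 27.04 | shift tool [ 0.8 -4.1 56.2] rz tool -0.018 alt 3.123 t 5.15 F [ 0.   0.5 -0. ] w 65.4 j [ 0.31  0.09  1.97  0.    1.07 -0.16]
  rotvec tool [ 0.0077  0.0011 -0.0185] shift in target axes [ 0.8 -3.6 56.3]
```

```bash

python3 -m handwheel '[[[0.8,-3.6,0,0.008,0,-0.018,65],[0,0,18,0,0,0,65],[0,0,18,0,0,0,65],[0,0,18,0,0,0,65],[0,0,2,0,0,0,65],[0,0,0,0,0,0,65]]]' >/dev/null
python3 -c "
from h import *
go([446,227,17],28.1)"
```

```text
pos [452.5 229.5  25.8] tilt [0.012 0.002] jaw 28.25 | shift tool [ 0.9 -7.   8.7] rz tool 0.003 alt -3.139 t 5.65 F [0.7 0.1 0.7] w 65.1 j [ 0.31  0.17  1.99 -0.    0.97 -0.18]
  rotvec tool [0.0115 0.0035 0.0026] shift in target axes [ 0.8 -6.9  8.8]
```

```bash

python3 -m handwheel '[[[0.8,-7,0,0.011,0.003,0,65],[0,0,8,0,0,0,65],[0,0,2,0,0,0,65],[0,0,0,0,0,0,65]]]' >/dev/null
python3 -c "
from h import *
go([446,227,17],28.1)"
```

```text
pos [449.1 228.1  20.7] tilt [0.007 0.002] jaw 28.29 | shift tool [ 0.5 -3.2  3.7] rz tool 0.003 alt -3.138 t 5.98 F [-0.  -0.6  0.4] w 65.0 j [ 0.31  0.18  1.99 -0.    0.96 -0.18]
  rotvec tool [0.0072 0.0017 0.0033] shift in target axes [ 0.5 -3.2  3.7]
```

```bash

python3 -m handwheel '[[[0.5,-4,4,0.007,0.002,0,65],[0,-1,1,0,0,0,65],[0,0,0,0,0,0,65]]]' >/dev/null
python3 -m handwheel '[[[0,0,0,0,0,0,30],[0,0,0,0,0,0,30],[0,0,0,0,0,0,30],[0,0,0,0,0,0,30],[0,0,0,0,0,0,30],[0,0,0,0,0,0,30],[0,0,0,0,0,0,30],[0,0,0,0,0,0,30]]]' 25 
python3 -c "
from h import *
go([446,227,17],28.1)"
```

```text
t: 6.9
tool_pos: [444.7, 226.1, 16.2]
orientation: [1.611, 2.697, 0.001]
contact_force: [-0.2, -0.8, -0.2]
gripper_width: 39.9
pos [444.7 226.1  16.2] tilt [0.001 0.001] jaw 28.29 | shift tool [ 0.1  1.6 -0.8] rz tool 0.003 alt -3.138 t 6.9 F [-0.2 -0.8 -0.2] w 39.9 j [ 0.31  0.18  2.    0.    0.96 -0.18]
  rotvec tool [ 0.0009 -0.0002  0.0034] shift in target axes [ 0.1  1.6 -0.8]
```

```bash

python3 -m handwheel '[[[0,0,-10,0,0,0,30],[0,0,-25,0,0,0,30],[0,0,-25,0,0,0,30],[0,0,-25,0,0,0,30],[0,0,-25,0,0,0,30],[0,0,-25,0,0,0,30],[0,0,-25,0,0,0,30],[0,0,0,0,0,0,30]]]' 
python3 -c "
from h import *
go([460,-20,200],90)"
```

```text
t: 7.57
tool_pos: [440.4, 224.8, 183.3]
orientation: [-1.608, -2.692, 0.01]
contact_force: [1.7, 0.5, -0.7]
gripper_width: 39.7
pos [440.4 224.8 183.3] tilt [-0.009 -0.002] jaw 28.29 | shift tool [-224.8  -98.9  -16.3] rz tool -1.077 alt 2.065 t 7.57 F [ 1.7  0.5 -0.7] w 39.7 j [ 0.31 -0.06  1.9   0.    1.31 -0.18]
  rotvec tool [-0.0068 -0.0066 -1.077 ] shift in target axes [ -19.6 -244.8  -16.7]
```

```bash

python3 -m handwheel '[[[-10,0,-2,-0.007,-0.007,-0.12,30],[-10,0,-2,0,0,-0.12,30],[-10,0,-2,0,0,-0.12,30],[-10,0,-2,0,0,-0.12,30],[0,0,-2,0,0,-0.12,30],[0,0,-2,0,0,-0.12,30],[0,0,-2,0,0,-0.12,30],[0,0,-2,0,0,-0.12,30],[0,0,-2,0,0,-0.12,30],[0,0,0,0,0,0,30]]]' >/dev/null
python3 -c "
from h import *
go([630,-60,200],90)"
```

```text
pos [462.4 191.6 199.2] tilt [-0.003 -0.005] jaw 92.78 | shift tool [-155.2 -259.4    0. ] rz tool 0.049 alt -3.093 t 8.4 F [ 0.1  0.3 -1.4] w 39.4 j [ 0.24 -0.06  1.87 -0.    1.34 -1.38]
  rotvec tool [-0.0053 -0.0032  0.0485] shift in target axes [-167.6 -251.6   -0.8]
```

```bash

python3 -m handwheel '[[[0,0,0,-0.005,-0.003,0.048,30],[-17,-25,0,0,0,0,30],[-17,-25,0,0,0,0,30],[-17,-25,0,0,0,0,30],[-17,-25,0,0,0,0,30],[-17,-25,0,0,0,0,30],[-17,-25,0,0,0,0,30],[-17,-25,0,0,0,0,30],[-17,-25,0,0,0,0,30],[-17,-25,0,0,0,0,30],[-12,-20,0,0,0,0,30],[0,0,0,0,0,0,30]]]' >/dev/null
cat >> h.py <<'E'
def turner_fit(P):
    # rim of bay: points near z=36 ; platter z=32
    from scipy.optimize import least_squares
    near=(abs(P[...,0]-552)<75)&(abs(P[...,1]+50)<60)
    return near
E
python3 - <<'E'
from h import *
go([552,-50,200],90)
o,im,d=cap('wrist','w2.png'); P=cloud('wrist',d,o); np.save('P2.npy',P)
for l,z in [('bay',36),('knob',82),('axis',32)]:
  for r in finder.tip_of('wrist',l)[:1]: print(l,r,at_z('wrist',r['at'],z,o))
for r in finder.trace('wrist','turner')[:1]:
  m=r['mask']; q=P[m]; print(r['confidence'],r['box'],np.histogram(q[:,2],bins=np.arange(0,100,4)))
m=(P[...,2]>33.5)&(P[...,2]<40)&(abs(P[...,0]-552)<70)&(abs(P[...,1]+45)<50)
print(m.sum(),rect(P,m,0,100))
E
```

```text
pos [622.1 -66.4 187.6] tilt [-0.013  0.002] jaw 87.37 | shift tool [ 70.9  13.2 -11.4] rz tool -0.046 alt 3.096 t 9.4 F [-0.1  0.7 -1.2] w 39.4 j [-0.23  0.26  1.55 -0.    1.35 -1.76]
  rotvec tool [ 0.0013 -0.013  -0.0459] shift in target axes [ 70.1  16.4 -12.4]
bay {'at': [331.2, 126.0], 'confidence': 0.83} [546.93662668 -50.69200429  36.        ]
knob {'at': [127.6, 20.6], 'confidence': 0.93} [ 478.44615632 -176.23088019   82.        ]
0.92 [29.1, 11.3, 352.3, 237.9] (array([  365,   805,   404,    99,  3216,  3247,   167,   800, 34573,
        5173,    57,    52,    56,    57,    60,    73,    80,    77,
         140,    85,   459,   100,     0,     0]), array([ 0,  4,  8, 12, 16, 20, 24, 28, 32, 36, 40, 44, 48, 52, 56, 60, 64,
       68, 72, 76, 80, 84, 88, 92, 96]))
5467 (array([545.6, -48.5]), array([90.3, 66.2]), 2.22)
```

View pics/w2.png

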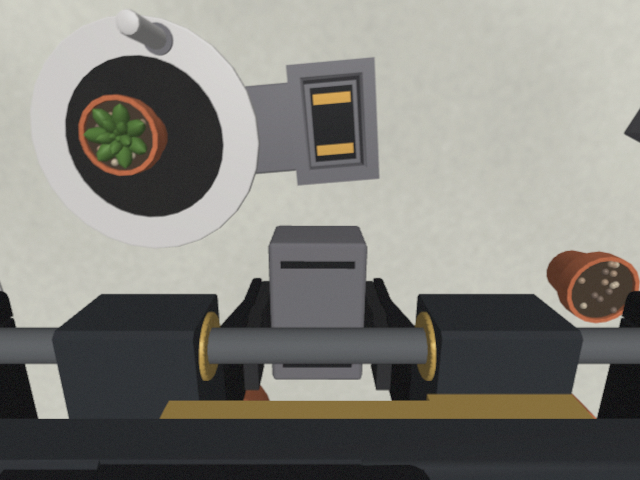

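The bay is at px (333,121). The rim fit is 90.3×66.2 at yaw 2.2°, which matches the model. Next I'll measure the held block in the same camera so that any calibration offset cancels.

```bash

python3 - <<'E'
from h import *
P=np.load('P2.npy'); m=(P[...,2]>33.5)&(P[...,2]<40)&(abs(P[...,0]-552)<70)&(abs(P[...,1]+45)<50)
print('rim z',np.median(P[m][:,2]))
o=robot.get_obs()
sub=P[220:325,255:385]; print(np.round(P[225:325:10,318],1))
c=P[285,318]; b=np.zeros(m.shape,bool); b[215:330,262:372]=1
b&=abs(P[...,2]-c[2])<4
print(b.sum(),rect(P,b,-1e3,1e3))
u,v=np.where(b); print(v.min(),v.max(),u.min(),u.max())
# platter circle & knob
pl=(abs(P[...,2]-32)<2)&(np.hypot(P[...,0]-551,P[...,1]+198)<100)&(P[...,1]<-100)
q=P[pl][:,:2].astype(np.float32); print(cv2.minEnclosingCircle(q))
k=(P[...,2]>78)&(P[...,2]<90)&(P[...,0]<500); k&=P[...,1]<-100
print('knob',k.sum(),np.nanmedian(P[k],0), cv2.minEnclosingCircle(P[k][:,:2].astype(np.float32)))
E
```

```text
rim z 37.386139407120766
[[633.8 -64.7   2.6]
 [591.3 -63.4 192.5]
 [592.9 -63.5 201.8]
 [596.7 -63.7 203.1]
 [601.  -63.9 203. ]
 [605.  -64.1 203.6]
 [609.9 -64.3 202.5]
 [614.2 -64.5 202.6]
 [618.1 -64.7 203.9]
 [623.3 -64.9 202.7]]
8601 (array([610.4, -64.9]), array([45.8, 38.5]), 87.21)
262 371 240 327
((551.6447143554688, -198.7616424560547), 90.26207733154297)
knob 607 [ 480.42323003 -175.26976853   83.04603592] ((479.96795654296875, -176.28883361816406), 7.824900150299072)
```

```bash

python3 -m handwheel '[[[20,4,0,0.001,-0.013,-0.085,30],[20,4,0,0,0,0,30],[20,4,0,0,0,0,30],[12,3,0,0,0,0,30],[0,0,0,0,0,0,30]]]' >/dev/null
python3 -c "
from h import *
go([545.3,-49.4,80],92.2)"
```

```text
pos [543.  -40.6 187.4] tilt [-0.002  0.004] jaw 93.13 | shift tool [ -2.   -9.4 107.3] rz tool 0.016 alt -3.125 t 10.07 F [ 1.6 -0.1 -1.8] w 39.7 j [-0.22  0.06  1.77  0.    1.31 -1.85]
  rotvec tool [ 0.0046 -0.0016  0.0163] shift in target axes [ -1.9  -8.8 107.4]
```

```bash

python3 -m handwheel '[[[-2,-9,0,0.005,-0.002,0.016,30],[0,0,20,0,0,0,30],[0,0,20,0,0,0,30],[0,0,20,0,0,0,30],[0,0,20,0,0,0,30],[0,0,20,0,0,0,30],[0,0,5,0,0,0,30],[0,0,0,0,0,0,30]]]' >/dev/null
python3 -c "
from h import *
go([545.3,-49.4,60],92.2)"
```

```text
pos [554.7 -50.1  84.3] tilt [ 0.017 -0.006] jaw 92.1 | shift tool [ 9.8  1.3 24.1] rz tool -0.002 alt 3.14 t 10.73 F [ 0.2  0.3 -1. ] w 39.9 j [-0.23  0.19  1.84 -0.    1.1  -1.84]
  rotvec tool [-0.007   0.0166 -0.0016] shift in target axes [ 9.3  1.1 24.3]
```

```bash

python3 -m handwheel '[[[10,1,10,-0.007,0.017,0,30],[2,0,14,0,0.001,0,30],[0,0,0,0,0,0,30],[0,0,0,0,0,0,30]]]' >/dev/null
python3 -c "
from h import *
go([545.3,-49.4,56],92.2)"
```

```text
pos [544.6 -50.4  62.1] tilt [ 0.    -0.001] jaw 92.09 | shift tool [-0.7  1.   6.1] rz tool -0.002 alt 3.14 t 11.07 F [-0.5 -0.6 -1.3] w 39.7 j [-0.24  0.21  1.86 -0.    1.07 -1.84]
  rotvec tool [-0.0007  0.0004 -0.002 ] shift in target axes [-0.7  1.   6.1]
```

```bash

python3 -m handwheel '[[[-0.7,1,6,0,0,0,30],[0.5,0,3,0,0,0,30],[0,0,0,0,0,0,30],[0,0,0,0,0,0,30]]]' >/dev/null
python3 - <<'E'
from h import *
go([545.3,-49.4,46],92.2)
cap('wrist','w3.png')
E
```

```text
pos [547.  -49.9  55.6] tilt [ 0.005 -0.002] jaw 92.07 | shift tool [1.7 0.6 9.6] rz tool -0.002 alt 3.139 t 11.4 F [-0.3 -0.3 -2. ] w 40.1 j [-0.23  0.22  1.86 -0.    1.05 -1.84]
  rotvec tool [-0.0018  0.0048 -0.0023] shift in target axes [1.6 0.6 9.6]
```

View pics/w3.png

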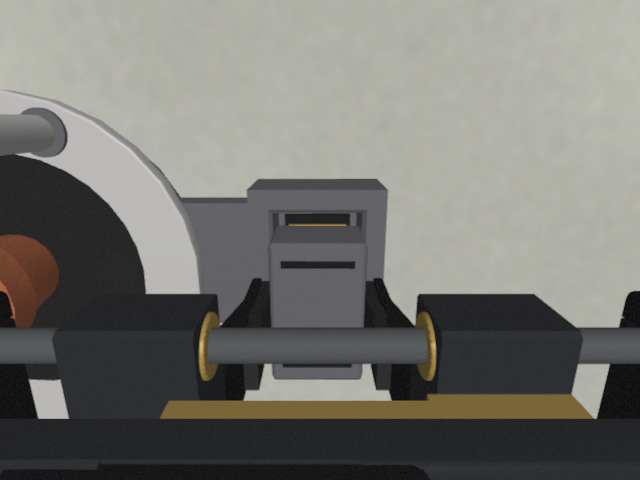

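The block (px 272–364) sits centred over the opening (box 249–386), so I'll lower it, watching the force.

```bash

python3 -m handwheel '[[[1.7,0.6,3,-0.002,0.005,0,30],[0.3,0,4,0,0,0,30],[0,0,0,0,0,0,30],[0,0,0,0,0,0,30]]]' >/dev/null
python3 - <<'E'
from h import *
go([545.3,-49.4,42],92.2)
E
```

```text
pos [545.8 -49.7  50.3] tilt [ 0.001 -0.001] jaw 92.09 | shift tool [0.5 0.3 8.3] rz tool -0.002 alt 3.14 t 11.78 F [-0.3  0.5 -1.6] w 39.6 j [-0.23  0.23  1.86 -0.    1.05 -1.84]
  rotvec tool [-0.0006  0.0014 -0.002 ] shift in target axes [0.5 0.3 8.3]
```

```bash

python3 -m handwheel '[[[0.5,0.3,2.5,0,0.001,0,30],[0.5,0,2.5,0,0,0,30],[0.3,0,1,0,0,0,30],[0,0,0,0,0,0,30]]]' >/dev/null
python3 - <<'E'
from h import *
go([545.3,-49.4,40],92.2)
E
```

```text
pos [544.5 -49.8  46.5] tilt [-0.001 -0.001] jaw 92.11 | shift tool [-0.9  0.4  6.5] rz tool -0.002 alt 3.14 t 12.12 F [-1.9  0.4  0.4] w 39.8 j [-0.23  0.23  1.87 -0.    1.04 -1.84]
  rotvec tool [-0.0012 -0.0006 -0.0016] shift in target axes [-0.8  0.4  6.5]
```

```bash

python3 -m handwheel '[[[0.4,0,2.5,0,0,0,30],[0.3,0,2.5,0,0,0,30],[0,0,0,0,0,0,30]]]' >/dev/null
python3 - <<'E'
from h import *
go([545.3,-49.4,38],92.2)
E
```

```text
pos [543.4 -49.9  42.7] tilt [-0.002 -0.001] jaw 92.13 | shift tool [-1.9  0.4  4.7] rz tool -0.001 alt 3.14 t 12.37 F [-0.4 -0.7  0.4] w 39.8 j [-0.23  0.24  1.87 -0.    1.03 -1.84]
  rotvec tool [-0.0014 -0.0017 -0.0013] shift in target axes [-1.9  0.4  4.7]
```

```bash

python3 -m handwheel '[[[-0.5,0.2,2.5,0,0,0,30],[-0.2,0,1.5,0,0,0,30],[0,0,0,0,0,0,30]]]' >/dev/null
python3 - <<'E'
from h import *
go([545.3,-49.4,38],92.2)
E
```

```text
pos [543.5 -49.9  41.6] tilt [-0.004 -0.002] jaw 92.16 | shift tool [-1.8  0.4  3.6] rz tool -0.001 alt 3.141 t 12.62 F [ 0.   0.  -1.7] w 40.0 j [-0.23  0.24  1.87 -0.    1.03 -1.84]
  rotvec tool [-0.0018 -0.0044 -0.0007] shift in target axes [-1.8  0.4  3.6]
```

```bash

python3 -m handwheel '[[[0,0,1.5,0,0,0,30],[0,0,0,0,0,0,56],[0,0,0,0,0,0,56],[0,0,0,0,0,0,56],[0,0,0,0,0,0,56],[0,0,-12,0,0,0,56],[0,0,-15,0,0,0,56],[0,0,-15,0,0,0,56],[0,0,-15,0,0,0,56],[0,0,0,0,0,0,0],[0,0,0,0,0,0,0],[0,0,0,0,0,0,0]]]' >/dev/null
python3 - <<'E'
from h import *
go([545.3,-49.4,70],92.2)
o,im,d=cap('wrist','w4.png'); P=cloud('wrist',d,o)
print(np.round(P[260:480:20,320],1))
E
```

```text
pos [544.4 -49.8 101.1] tilt [-0.003 -0.002] jaw 92.16 | shift tool [-1.   0.4 31.1] rz tool -0.001 alt 3.141 t 13.62 F [-0.   0.6  0. ] w 43.0 j [-0.23  0.16  1.84 -0.    1.15 -1.84]
  rotvec tool [-0.002  -0.003  -0.0007] shift in target axes [-0.9  0.4 31.1]
[[541.8 -47.2  57.4]
 [552.5 -46.8  60.7]
 [562.7 -46.4  65.1]
 [589.8 -45.2  37.5]
 [513.3 -49.  189.6]
 [518.1 -48.8 189.9]
 [661.4 -42.1   1.2]
 [679.3 -41.4   1.9]
 [519.6 -48.8 206.2]
 [520.2 -48.8 210.3]
 [520.2 -48.9 214.4]]
```

View pics/w4.png

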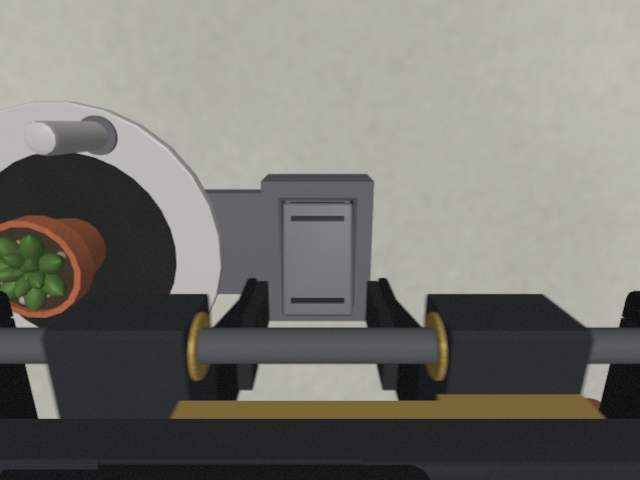

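```bash

python3 - <<'E'
from h import *
rel([0,0,0])
o,im,d=cap('wrist'); P=cloud('wrist',d,o)
for c in (295,318,342): print(np.round(P[196:320:9,c],1).tolist())
E
```

```text
pos [544.1 -49.7 100.6] tilt [-0.004 -0.002] jaw 92.16 | shift tool [541.4  70.4 102.6] t 13.67 F [ 1.1 -0.   1. ] w 39.9 j [-0.23  0.16  1.84 -0.    1.15 -1.84]
[[509.2, -63.0, 37.3], [512.5, -62.4, 47.6], [517.1, -62.1, 50.3], [521.7, -61.9, 52.5], [526.7, -61.7, 53.3], [531.7, -61.6, 54.0], [536.5, -61.4, 55.5], [541.5, -61.2, 56.7], [545.9, -60.9, 59.3], [550.8, -60.8, 60.5], [555.5, -60.6, 62.2], [560.8, -60.4, 62.5], [565.0, -60.2, 65.3], [570.2, -60.0, 65.9]]
[[509.0, -49.5, 35.8], [512.0, -49.4, 47.7], [516.6, -49.2, 50.3], [521.5, -49.0, 51.3], [526.4, -48.8, 52.7], [530.9, -48.7, 55.2], [536.2, -48.5, 55.1], [540.7, -48.3, 57.6], [545.4, -48.1, 59.2], [550.4, -47.9, 60.1], [554.6, -47.8, 63.0], [560.2, -47.5, 62.6], [564.0, -47.4, 66.3], [570.0, -47.2, 65.2]]
[[508.0, -35.5, 38.2], [511.3, -35.9, 48.2], [516.3, -35.7, 49.4], [520.8, -35.6, 52.0], [525.5, -35.5, 53.9], [530.4, -35.3, 54.9], [535.2, -35.1, 56.5], [540.0, -34.9, 58.0], [545.2, -34.7, 58.4], [550.4, -34.4, 58.9], [554.7, -34.3, 61.7], [559.3, -34.2, 63.6], [564.6, -33.9, 64.0], [569.6, -33.7, 64.9]]
```

Depth shows the block pitched about 16°. Its +x end is resting on the rim (z≈65) and its −x end is inside. I'll regrip it, lift it, pitch the tool so the block is level, and reinsert it.

```bash

python3 -m handwheel '[[[0,0,0,0,0,0,56],[0,0,0,0,0,0,56],[0,0,0,0,0,0,56],[0,0,15,0,0,0,56],[1,0,15,0,0,0,56],[1,0,12,0,0,0,56],[1,0,10,0,0,0,56],[1,0,5,0,0,0,56],[0,0,0,0,0,0,56]]]' >/dev/null
python3 -c "
from h import *
go([545,-49.8,42],92.2)"
```

```text
pos [536.7 -49.4  36.7] tilt [-0.01 -0.  ] jaw 92.16 | shift tool [-8.2 -0.8 -5.4] rz tool -0.001 alt 3.141 t 14.47 F [-0.1 -0.4  0.3] w 55.9 j [-0.24  0.24  1.88 -0.    1.03 -1.84]
  rotvec tool [ 0.0001 -0.0103 -0.0008] shift in target axes [-8.3 -0.8 -5.3]
```

```bash

python3 -m handwheel '[[[-8,-0.6,-5.5,0,-0.01,0,56],[0,0,0,0,0,0,56]]]' >/dev/null
python3 -m handwheel '[[[0,0,0,0,0,0,30],[0,0,0,0,0,0,30],[0,0,0,0,0,0,30],[0,0,0,0,0,0,30],[0,0,0,0,0,0,30],[0,0,0,0,0,0,30]]]' 40
python3 -c "
from h import *
go([545,-49.8,75],92.2)"
```

```text
t: 15.13
tool_pos: [547.5, -50.1, 45.1]
orientation: [-0.059, 3.137, -0.001]
contact_force: [-0.4, -0.3, -1.9]
gripper_width: 39.4
pos [547.5 -50.1  45.1] tilt [ 0.004 -0.001] jaw 92.16 | shift tool [  2.4   0.3 -29.9] rz tool -0.001 alt 3.141 t 15.13 F [-0.4 -0.3 -1.9] w 39.4 j [-0.23  0.24  1.86  0.    1.03 -1.84]
  rotvec tool [-0.0009  0.0042 -0.0007] shift in target axes [  2.5   0.4 -29.9]
```

```bash

python3 -m handwheel '[[[0,0,-15,0,0,0,30],[0,0,-20,0,0,0,30],[0,0,-15,0,0,0,30],[0,0,0,0,0.1,0,30],[0,0,0,0,0.1,0,30],[0,0,0,0,0.08,0,30],[0,0,0,0,0,0,30],[0,0,0,0,0,0,30]]]' >/dev/null
cat >> h.py <<'E'
def top_face(P,box=(262,215,372,330)):
    # plane of held block top (world): tilt and extents
    l,t,r,b=box; Q=P[t:b,l:r].reshape(-1,3); Q=Q[~np.isnan(Q[:,0])]
    return Q
E
python3 - <<'E'
from h import *
go([545,-49.8,75],92.2)
o,im,d=cap('wrist','w5.png'); P=cloud('wrist',d,o); np.save('P5.npy',P)
for c in (295,318,342): print(np.round(P[200:328:9,c],1).tolist())
E
```

```text
pos [542.  -49.   94.3] tilt [-0.289 -0.01 ] jaw 92.11 | shift tool [-8.5 -0.9 17.6] rz tool -0.002 alt 3.14 t 15.8 F [-0.2  0.2 -1.1] w 39.7 j [-0.19  0.39  1.59 -0.07  1.44 -1.78]
  rotvec tool [ 0.0008 -0.2934 -0.0015] shift in target axes [-3.  -0.9 19.3]
[[488.3, -65.2, 2.1], [494.6, -64.9, 2.6], [502.7, -62.6, 38.0], [510.3, -58.4, 108.2], [514.1, -58.2, 109.5], [517.9, -58.1, 108.3], [521.7, -58.0, 108.5], [525.5, -57.8, 108.6], [529.2, -57.7, 108.7], [533.0, -57.5, 109.1], [536.8, -57.4, 108.5], [540.6, -57.2, 108.7], [544.3, -57.1, 109.0], [548.1, -56.9, 108.9], [551.9, -56.8, 108.4]]
[[487.6, -49.2, 1.2], [493.9, -49.0, 1.2], [502.2, -48.8, 37.4], [510.0, -48.7, 109.4], [513.8, -48.6, 109.8], [517.5, -48.4, 108.4], [521.3, -48.3, 109.2], [525.2, -48.1, 107.7], [528.8, -48.0, 109.5], [532.7, -47.9, 108.7], [536.4, -47.7, 108.9], [540.3, -47.6, 107.8], [544.0, -47.4, 108.3], [547.8, -47.3, 108.3], [551.5, -47.2, 109.0]]
[[487.0, -32.6, 1.6], [493.2, -32.3, 1.3], [501.6, -34.4, 37.5], [509.6, -38.6, 108.8], [513.4, -38.5, 108.9], [517.2, -38.3, 108.5], [521.0, -38.1, 107.6], [524.8, -38.0, 107.4], [528.5, -37.9, 108.3], [532.2, -37.9, 109.9], [536.1, -37.6, 108.5], [539.8, -37.5, 108.9], [543.7, -37.3, 108.1], [547.3, -37.3, 109.2], [551.2, -37.1, 108.5]]
```

View pics/w5.png

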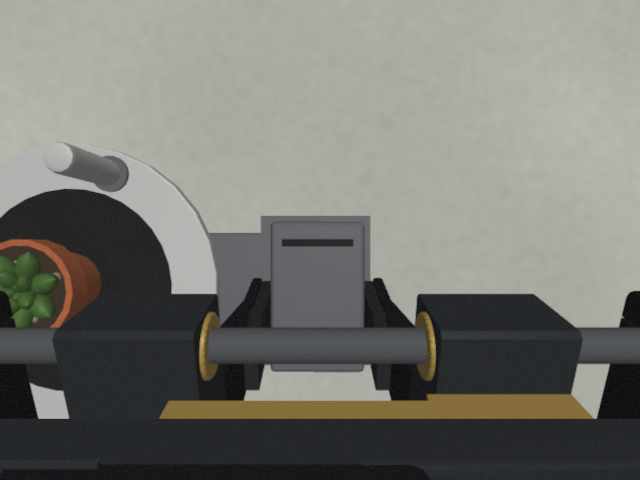

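```bash

python3 - <<'E'
from h import *
P=np.load('P5.npy')
o=robot.get_obs()
for px in [(318,222),(318,371),(271,300),(364,300)]: print('blk',at_z('wrist',px,108.6,o))
for px in [(318,216),(262,225),(370,225)]: print('box',at_z('wrist',px,37.4,o))
z=P[...,2]; x=P[...,0]; y=P[...,1]
m=(abs(z-108.6)<3); m[:200]=0; m[340:]=0
print('blk xmin',np.percentile(x[m&(abs(y+48)<17)],[0,1]), 'cols',[round(float(np.nanmedian(y[m&(abs(x-t)<4)])),1) for t in (515,525,535,545)])
b=(abs(z-37.4)<2.5)&(abs(y+48)<30)&(x<515); print('box xmin',np.percentile(x[b],[0,1,2]))
b=(abs(z-37.4)<2.5)&(abs(x-503.5)<4)&(abs(y+48)<50); print('box y',y[b].min(),y[b].max())
d=np.where(m[320:372,318])[0]; print('last row',d.max() if len(d) else None)
E
```

```text
blk [507.39693642 -48.71653487 108.6       ]
blk [569.84830288 -46.39878325 108.6       ]
blk [540.86364438 -67.21991268 108.6       ]
blk [539.41783587 -28.20052498 108.6       ]
box [500.48851553 -48.76374129  37.4       ]
box [507.1595747  -82.26431882  37.4       ]
box [504.7447919  -17.26384121  37.4       ]
blk xmin [507.12252102 508.0475958 ] cols [-48.7, -48.3, -47.9, -47.7]
box xmin [499.80147118 499.97697158 500.14390124]
box y -83.2683060049623 -17.16172735956794
last row 7
```

```bash

python3 -m handwheel '[[[-11,-0.7,9,0,0,0,30],[-5,0,9,0,0,0,30],[0,0,0,0,0,0,30],[0,0,0,0,0,0,30]]]' >/dev/null
python3 -c "
from h import *
rel([547,-49.5,61],92.1)"
```

```text
pos [550.1 -49.1  71.7] tilt [-0.284 -0.009] jaw 92.08 | shift tool [-0.1 -0.3 11.1] rz tool -0.0 alt 3.141 t 16.18 F [-0.7  0.1 -1.6] w 39.5 j [-0.19  0.43  1.58 -0.06  1.41 -1.78]
```

```bash

python3 -m handwheel '[[[-0.5,-0.3,7,0,0,0,30],[0,0,3,0,0,0,30],[0,0,0,0,0,0,30],[0,0,0,0,0,0,30]]]' >/dev/null
python3 - <<'E'
from h import *
rel([547,-49.5,55],92.1)
o,im,d=cap('wrist','w6.png'); P=cloud('wrist',d,o)
x,y,z=P[...,0],P[...,1],P[...,2]
zt=np.nanmedian(z[240:300,300:340]); print('top z',zt, [round(float(np.nanmedian(z[r,290:345])),1) for r in (235,260,285,310)])
m=(abs(z-zt)<2.5)&(abs(y+48)<17); m[340:]=0; print('blk xmin',np.percentile(x[m],[0,1]),'yc',np.nanmedian(y[m&(abs(x-530)<8)]))
m2=(abs(z-zt)<2.5)&(abs(x-530)<6)&(abs(y+48)<24); print('blk y',y[m2].min(),y[m2].max())
b=(abs(z-37.4)<2.5)&(abs(y+48)<30)&(x<515); print('box xmin',np.percentile(x[b],[0,1,2]), 'slot edge', [np.round(P[r,318],1).tolist() for r in range(200,236,4)])
b=(abs(z-37.4)<2.5)&(abs(x-503.5)<4)&(abs(y+48)<50); print('box y',y[b].min(),y[b].max())
E
```

```text
pos [546.1 -49.6  62.2] tilt [-0.283 -0.009] jaw 92.07 | shift tool [-2.9  0.   6.6] rz tool -0.001 alt 3.141 t 16.52 F [-0.5  0.  -1.3] w 40.1 j [-0.19  0.44  1.6  -0.06  1.38 -1.78]
top z 76.51665786588117 [76.5, 76.5, 76.5, 76.3]
blk xmin [511.21743202 512.13805261] yc -48.06331738629682
blk y -68.81881130857268 -28.88075365555256
box xmin [499.87803036 500.3473885  500.64532365] slot edge [[495.6, -49.7, 2.1], [501.1, -49.6, 37.6], [503.1, -49.5, 37.4], [505.2, -49.5, 37.3], [507.2, -49.4, 36.4], [509.3, -49.3, 36.6], [512.8, -49.3, 76.6], [514.5, -49.2, 76.9], [516.2, -49.2, 77.0]]
box y -82.97726327884138 -17.473507341916154
```

View pics/w6.png

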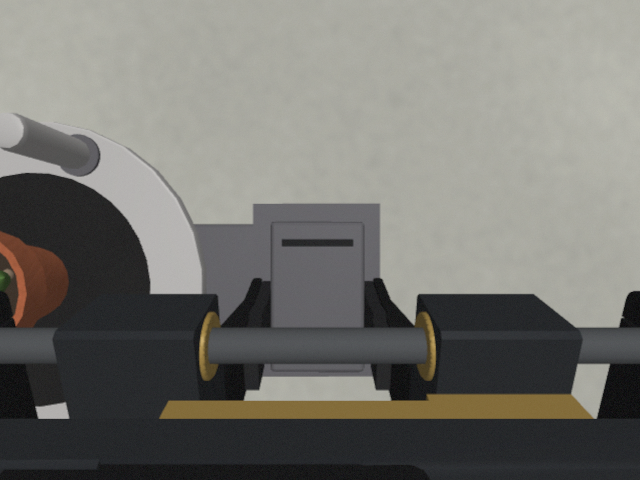

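The view shows the block level (top z uniform) and centred in y. I'll shift it about 1 mm in +x and lower.

```bash

python3 -m handwheel '[[[-3,0,6,0,0,0,30],[-1,0,2.5,0,0,0,30],[0,0,0,0,0,0,30],[0,0,0,0,0,0,30]]]' >/dev/null
python3 -c "
from h import *
rel([547,-49.6,50],92.1)"
```

```text
pos [548.4 -49.6  52.7] tilt [-0.281 -0.01 ] jaw 92.07 | shift tool [0.6 0.1 3. ] rz tool -0.001 alt 3.141 t 16.9 F [-0.5 -0.6 -1.6] w 39.5 j [-0.19  0.45  1.6  -0.06  1.37 -1.78]
```

```bash

python3 -m handwheel '[[[0.8,0,2.5,0,0,0,30],[0,0,0,0,0,0,30],[0,0,0,0,0,0,30]]]' >/dev/null
python3 -c "
from h import *
rel([547,-49.6,46],92.1)"
python3 -m handwheel '[[[-0.5,0,2,0,0,0,30],[-0.5,0,1,0,0,0,30],[0,0,0,0,0,0,30]]]' >/dev/null
python3 -c "
from h import *
rel([547,-49.6,43],92.1)"
```

```text
pos [547.  -49.7  50.2] tilt [-0.281 -0.01 ] jaw 92.08 | shift tool [-1.2  0.1  4. ] rz tool -0.0 alt 3.141 t 17.15 F [-0.  -1.4 -0.6] w 39.6 j [-0.19  0.45  1.6  -0.07  1.36 -1.78]
pos [547.1 -49.6  46.8] tilt [-0.281 -0.01 ] jaw 92.08 | shift tool [-0.9  0.   3.7] rz tool -0.0 alt 3.141 t 17.4 F [ 0.1 -0.5 -3.2] w 39.3 j [-0.19  0.46  1.6  -0.07  1.36 -1.78]
```

```bash

python3 -m handwheel '[[[-0.6,0,3,0,0,0,30],[-0.5,0,1.5,0,0,0,30],[0,0,0,0,0,0,30]]]' >/dev/null
python3 - <<'E'
from h import *
rel([547,-49.6,40],92.1)
o,im,d=cap('wrist'); P=cloud('wrist',d,o); z=P[...,2]
print([round(float(np.nanmedian(z[r:r+8,290:345])),1) for r in (230,250,270,290,310)])
E
```

```text
pos [547.  -49.7  41.8] tilt [-0.281 -0.01 ] jaw 92.08 | shift tool [-0.5  0.1  1.7] rz tool -0.0 alt 3.141 t 17.65 F [-0.6 -0.7 -2.1] w 39.4 j [-0.19  0.46  1.61 -0.07  1.35 -1.78]
[56.1, 56.1, 56.1, 56.1, 56.0]
```

```bash

python3 -m handwheel '[[[-0.3,0,1.5,0,0,0,30],[0,0,0,0,0,0,54],[0,0,0,0,0,0,54],[0,0,0,0,0,0,54],[0,0,0,0,0,0,54],[3,0,-11,0,0,0,54],[4,0,-14,0,0,0,54],[4,0,-14,0,0,0,54],[4,0,-14,0,0,0,54],[0,0,0,0,-0.12,0,54],[0,0,0,0,-0.12,0,54],[0,0,0,0,-0.04,0,54]]]' >/dev/null
python3 - <<'E'
from h import *
go([545.1,-49,75],92.2)
o,im,d=cap('wrist'); P=cloud('wrist',d,o)
for c in (300,318,335): print(np.round(P[190:328:9,c],1).tolist())
E
```

```text
pos [551.6 -50.2 104.6] tilt [ 0.006 -0.   ] jaw 92.14 | shift tool [ 6.7  1.5 29.5] rz tool -0.001 alt 3.141 t 18.7 F [0.9 0.5 0.3] w 53.8 j [-0.23  0.16  1.83  0.    1.15 -1.84]
  rotvec tool [-0.0007  0.0058 -0.0011] shift in target axes [ 6.5  1.5 29.6]
[[512.5, -60.3, 48.0], [517.3, -60.1, 49.9], [522.5, -59.9, 50.0], [527.9, -59.8, 49.4], [533.3, -59.7, 49.1], [538.8, -59.6, 48.9], [543.7, -59.4, 50.6], [549.6, -59.3, 49.6], [555.9, -59.2, 47.9], [560.9, -59.0, 49.8], [566.8, -58.8, 49.5], [572.1, -58.7, 50.8], [583.6, -58.9, 39.1], [591.2, -58.8, 36.8], [616.6, -59.6, 1.5], [623.7, -59.4, 2.4]]
[[512.2, -50.1, 47.6], [516.9, -49.9, 49.9], [522.2, -49.7, 49.4], [527.6, -49.5, 49.1], [532.4, -49.3, 50.8], [538.1, -49.1, 50.0], [543.7, -48.9, 49.5], [549.3, -48.7, 49.3], [554.8, -48.5, 49.6], [561.1, -48.2, 48.1], [565.9, -48.1, 50.7], [572.4, -47.8, 49.3], [583.8, -47.3, 37.9], [589.7, -47.1, 38.8], [616.1, -46.0, 1.4], [624.0, -45.7, 1.0]]
[[512.0, -40.5, 47.0], [516.7, -40.3, 49.2], [521.7, -40.1, 50.1], [527.4, -39.7, 48.3], [532.8, -39.5, 48.2], [537.5, -39.3, 50.6], [543.4, -39.0, 49.2], [548.4, -38.8, 50.8], [554.8, -38.4, 48.7], [560.4, -38.1, 49.0], [566.2, -37.8, 48.9], [572.0, -37.5, 49.3], [583.7, -36.4, 37.2], [590.4, -36.0, 36.5], [615.8, -33.2, 1.1], [623.3, -32.8, 1.3]]
```

The block is now flat on the contact plate, about 13 mm proud. I'll close the fingers and press at the centre.

```bash

python3 -m handwheel '[[[6.5,1.5,0,0,0.006,0,0],[0,0,10,0,0,0,0],[0,0,10,0,0,0,0],[1,0,10,0,0,0,0],[0,0,0,0,0,0,0],[0,0,0,0,0,0,0],[0,0,0,0,0,0,0]]]' >/dev/null
python3 -c "
from h import *
go([544.8,-49,52],92.2)"
```

```text
pos [544.8 -49.4  75. ] tilt [-0.003 -0.002] jaw 92.15 | shift tool [-0.1  0.4 23. ] rz tool -0.001 alt 3.141 t 19.33 F [-0.8 -0.6 -1.1] w 14.8 j [-0.23  0.19  1.85 -0.    1.1  -1.84]
  rotvec tool [-0.0016 -0.0028 -0.0009] shift in target axes [ 0.   0.4 23. ]
```

```bash

python3 -m handwheel '[[[0.3,0.4,8,0,0,0,0],[0.8,0,8,0,0,0,0],[0.8,0,5,0,0,0,0],[0,0,0,0,0,0,0],[0,0,0,0,0,0,0]]]' >/dev/null
python3 -c "
from h import *
go([544.8,-49,50],92.2)"
```

```text
pos [542.6 -48.9  50.7] tilt [-0.005 -0.001] jaw 92.16 | shift tool [-2.2 -0.2  0.7] rz tool -0.001 alt 3.141 t 19.75 F [ 0.5 -0.4 -1.1] w 0.5 j [-0.23  0.23  1.87 -0.    1.05 -1.84]
  rotvec tool [-0.0011 -0.0049 -0.0006] shift in target axes [-2.2 -0.2  0.7]
```

```bash

python3 -m handwheel '[[[-2.2,0,0,0,-0.005,0,0],[0,0,3,0,0,0,0],[0,0,3,0,0,0,0],[0,0,3,0,0,0,0],[0,0,3,0,0,0,0]]]' 
python3 -m handwheel '[[[0,0,2,0,0,0,0],[0,0,2,0,0,0,0],[0,0,2,0,0,0,0]]]' 
python3 -c "
from h import *
go([544.8,-49,36],92.2)"
```

```text
t: 20.17
tool_pos: [545.6, -48.9, 41.6]
orientation: [-0.06, 3.14, -0.002]
contact_force: [-3.9, 0.4, 8.0]
gripper_width: 0.5
t: 20.42
tool_pos: [545.6, -48.9, 38.1]
orientation: [-0.06, 3.141, -0.002]
contact_force: [-3.9, 1.4, 7.1]
gripper_width: 0.2
pos [545.6 -48.9  38.1] tilt [ 0.    -0.001] jaw 92.2 | shift tool [ 0.8 -0.   2.1] rz tool 0.0 alt -3.142 t 20.42 F [-3.9  1.4  7.1] w 0.2 j [-0.23  0.25  1.87 -0.    1.02 -1.84]
  rotvec tool [-0.0015  0.0002  0.    ] shift in target axes [ 0.8 -0.   2.1]
```

```bash

python3 -m handwheel '[[[0,0,2,0,0,0,0],[0,0,2,0,0,0,0]]]' 
python3 -m handwheel '[[[0,0,2,0,0,0,0],[0,0,2,0,0,0,0]]]' 
```

```text
t: 20.58
tool_pos: [545.6, -49.0, 36.3]
orientation: [0.061, -3.14, 0.002]
contact_force: [-9.7, 1.3, 20.7]
gripper_width: 0.2
t: 20.75
tool_pos: [545.6, -48.9, 36.3]
orientation: [0.061, -3.139, 0.002]
contact_force: [-7.4, 1.6, 16.7]
gripper_width: 0.3
```

It bottomed out: z stays at 36.3 while the force rises from 9 to 20 N. I'll lift and check.

```bash

python3 -m handwheel '[[[0,0,3,0,0,0,0],[0,0,0,0,0,0,0],[0,0,-15,0,0,0,0],[0,0,-25,0,0,0,0],[0,0,-25,0,0,0,0],[0,0,-25,0,0,0,0],[-10,0,-25,0,0,0,0],[-20,0,-10,0,0,0,0],[0,0,0,0,0,0,0]]]' >/dev/null
python3 - <<'E'
from h import *
go([545,-49,200],92.2)
o,im,d=cap('wrist'); P=cloud('wrist',d,o); x,y,z=P[...,0],P[...,1],P[...,2]
C=np.array([545.2,-48.6]);a=np.radians(2.2);u=(x-C[0])*np.cos(a)+(y-C[1])*np.sin(a);v=-(x-C[0])*np.sin(a)+(y-C[1])*np.cos(a)
rim=(z>25)&(abs(u)<43)&(abs(v)<31)&((abs(u)>37)|(abs(v)>25)); print('rim',np.median(z[rim]),rim.sum())
for uu in (-25,-12,0,12,25):
  b=(abs(u-uu)<5)&(abs(v)<16); print(uu,b.sum(),np.median(z[b]))
for s in(-12,12):
  b=(abs(v-s)<4)&(abs(u)<28); print(s,np.median(z[b]))
for l,zz in [('knob',82),('axis',32),('pot_rider',32)]:
  for r in finder.tip_of('wrist',l)[:1]: print(l,r,at_z('wrist',r['at'],zz,o))
k=(z>79)&(z<90)&(x<520)&(y<-100); print('knob',k.sum(),np.median(P[k],0) if k.any() else '',cv2.minEnclosingCircle(P[k][:,:2].astype(np.float32)) if k.any() else '')
E
```

```text
pos [576.3 -47.4 168.8] tilt [-0.001 -0.002] jaw 92.25 | shift tool [ 31.4  -0.4 -31.2] rz tool 0.001 alt -3.141 t 21.5 F [-0.8 -0.7  0.1] w 0.3 j [-0.22  0.15  1.71 -0.    1.28 -1.83]
  rotvec tool [-0.0019 -0.0014  0.0008] shift in target axes [ 31.3  -0.4 -31.2]
rim 263.90046032866314 14875
-25 598 37.52154997253757
-12 558 37.51100109446696
0 7811 263.4605006579748
12 8710 269.7216449964932
25 2449 187.68038115149605
-12 264.294872397665
12 264.35495614405716
knob {'at': [103.1, 78.7], 'confidence': 0.59} [ 479.8412986  -178.03293293   82.        ]
pot_rider {'at': [119.2, 182.2], 'confidence': 0.75} [ 549.85764844 -199.85403043   32.        ]
knob 615 [ 479.71013624 -175.25018204   82.99905703] ((479.8431091308594, -176.12123107910156), 8.065038681030273)
```

Block flush: its top is at 37.5 against a measured rim of 37.4. Next is the knob.

```bash

python3 -m handwheel '[[[16,-21,0,0,0,0,45],[16,-21,0,0,0,0,45],[16,-21,0,0,0,0,45],[16,-21,0,0,0,0,45],[16,-21,0,0,0,0,45],[16,-21,0,0,0,0,45],[0,0,0,0,0,0,45],[0,0,0,0,0,0,45]]]' >/dev/null
python3 - <<'E'
from h import *
go([479.7,-177,110],92.2)
o,im,d=cap('wrist','w7.png')
E
```

```text
pos [ 463.6 -175.8  150.3] tilt [-0.035  0.01 ] jaw 92.4 | shift tool [-17.4  -2.4  39.7] rz tool 0.003 alt -3.138 t 22.37 F [ 0.3 -0.2 -0.5] w 42.8 j [-0.52  0.01  1.9  -0.01  1.27 -2.13]
  rotvec tool [ 0.0115 -0.0342  0.0036] shift in target axes [-16.1  -1.8  40.3]
```

```bash

python3 -m handwheel '[[[-16,-2,0,0.011,-0.034,0.003,45],[0,0,0,0,0,0,45],[0,0,20,0,0,0,45],[0,0,15,0,0,0,45],[0,0,0,0,0,0,45],[0,0,0,0,0,0,45]]]' >/dev/null
python3 - <<'E'
from h import *
go([479.7,-177,52],92.2)
E
```

```text
pos [ 479.  -171.5  111.3] tilt [-0.006  0.004] jaw 92.58 | shift tool [-0.9 -5.8 59.3] rz tool 0.007 alt -3.135 t 22.92 F [0.1 0.5 0.1] w 45.6 j [-0.5   0.06  1.92  0.    1.16 -2.12]
  rotvec tool [ 0.0043 -0.006   0.0067] shift in target axes [-0.5 -5.6 59.3]
```

```bash

python3 -m handwheel '[[[-0.5,-5.6,8,0.004,-0.006,0.006,45],[0,0,8,0,0,0,45],[0,0,0,0,0,0,45],[0,0,0,0,0,0,45]]]' >/dev/null
python3 - <<'E'
from h import *
go([479.7,-177,55],92.2)
E
python3 -m handwheel '[[[0,-1,10,0,0,0,45],[0,-1,10,0,0,0,45],[0,-1,10,0,0,0,45],[0,0,3,0,0,0,45],[0,0,0,0,0,0,45],[0,0,0,0,0,0,45]]]' >/dev/null
python3 - <<'E'
from h import *
go([479.7,-177,55],92.2)
E
```

```text
pos [ 480.4 -176.6   95.2] tilt [ 0.001 -0.   ] jaw 92.34 | shift tool [ 0.8 -0.3 40.2] rz tool 0.002 alt -3.139 t 23.25 F [-0.4 -0.1  0.7] w 45.0 j [-0.51  0.08  1.93  0.    1.12 -2.12]
  rotvec tool [-0.0003  0.0007  0.0024] shift in target axes [ 0.8 -0.4 40.2]
pos [ 480.6 -180.3   58.8] tilt [ 0.001 -0.   ] jaw 92.3 | shift tool [0.8 3.3 3.8] rz tool 0.002 alt -3.14 t 23.75 F [ 0.3  0.8 -0.9] w 45.0 j [-0.51  0.14  1.95  0.    1.05 -2.12]
  rotvec tool [-0.0004  0.0008  0.0017] shift in target axes [0.8 3.3 3.8]
```

```bash

python3 -m handwheel '[[[0.8,3.3,3,0,0,0,45],[0,0,0,0,0,0,45],[0,0,0,0,0,0,45]]]' >/dev/null
python3 -c "
from h import *
rel([479.7,-177,55],92.2)"
python3 -m handwheel '[[[0,0,0,0,0,0,8],[0,0,0,0,0,0,8],[0,0,0,0,0,0,8],[0,0,0,0,0,0,8],[0,0,0,0,0,0,8],[0,0,0,0,0,0,8],[0,0,0,0,0,0,8]]]' 10 
python3 - <<'E'
from h import *
np.set_printoptions(suppress=True,precision=1)
rel([479.7,-177,55],92.2)
o=robot.get_obs(); A=np.array([551.5,-199.2]); p=np.array(o['tool_pos'][:2]); r=p-A; print(np.hypot(*r),np.degrees(np.arctan2(r[1],r[0])))
J=R.from_rotvec(o['orientation']).as_matrix()
pr=r
for k in range(1,37):
    t=np.radians(10*k); q=np.array([r[0]*np.cos(t)-r[1]*np.sin(t),r[0]*np.sin(t)+r[1]*np.cos(t)])
    print(k,(J.T@np.array([*(q-pr),0]))[:2],end=';'); pr=q
E
```

```text
pos [ 479.7 -176.8   55.7] tilt [ 0.001 -0.   ] jaw 92.29 | shift tool [ 0.  -0.2  0.7] rz tool 0.002 alt -3.14 t 24.0 F [-0.3  0.4  0.6] w 44.8 j [-0.51  0.14  1.96  0.    1.04 -2.12]
t: 24.58
tool_pos: [480.7, -177.1, 57.0]
orientation: [-0.063, 3.138, -0.003]
contact_force: [-0.8, 0.5, -0.6]
gripper_width: 15.2
pos [ 480.7 -177.1   57. ] tilt [ 0. -0.] jaw 92.31 | shift tool [1.  0.2 2. ] rz tool 0.002 alt -3.14 t 24.58 F [-0.8  0.5 -0.6] w 15.2 j [-0.5  0.1  2.   0.   1.  -2.1]
74.18558819534054 162.67865592448953
1 [  3.3 -12.5];2 [  1.  -12.9];3 [ -1.2 -12.9];4 [ -3.4 -12.5];5 [ -5.5 -11.7];6 [ -7.5 -10.5];7 [-9.2 -9.1];8 [-10.6  -7.3];9 [-11.8  -5.4];10 [-12.5  -3.3];11 [-12.9  -1. ];12 [-12.9   1.2];13 [-12.5   3.4];14 [-11.7   5.5];15 [-10.5   7.5];16 [-9.1  9.2];17 [-7.3 10.6];18 [-5.4 11.8];19 [-3.3 12.5];20 [-1.  12.9];21 [ 1.2 12.9];22 [ 3.4 12.5];23 [ 5.5 11.7];24 [ 7.5 10.5];25 [9.2 9.1];26 [10.6  7.3];27 [11.8  5.4];28 [12.5  3.3];29 [12.9  1. ];30 [12.9 -1.2];31 [12.5 -3.4];32 [11.7 -5.5];33 [10.5 -7.5];34 [ 9.1 -9.2];35 [  7.3 -10.6];36 [  5.4 -11.8];
```

Knob gripped (15.2 mm), radius and angle agree with the model. I'll turn CCW in short arcs.

```bash
cat >> h.py <<'E'
def arc(n=6,st=10,tgt=None):
    np.set_printoptions(suppress=True,precision=1)
    o=robot.get_obs(); A=np.array([551.5,-199.2]); Rm=R.from_rotvec(o['orientation']); J=Rm.as_matrix()
    r=np.array(o['tool_pos'][:2])-A; a=np.degrees(np.arctan2(r[1],r[0])); rr=np.hypot(*r)
    print('ang',round(a,1),'prog',round((a-162.7)%360,1),'r',round(rr,1),'F',np.round(o['contact_force'],1),'z',round(o['tool_pos'][2],1),'w',round(o['gripper_width'],1),'t',round(o['t'],2),'tilt',np.round(J[:2,2],3),'j6',round(o['joint_positions'][5],2))
    j=np.radians(92.3);B=R.from_matrix(np.stack([[-np.sin(j),np.cos(j),0],[np.cos(j),np.sin(j),0],[0,0,-1]],1)); print('rot',np.round((Rm.inv()*B).as_rotvec(),3))
    p=np.array(o['tool_pos'][:2])
    for k in range(1,n+1):
        t=np.radians(a+st*k); q=A+74.6*np.array([np.cos(t),np.sin(t)]); print((B.as_matrix().T@np.array([*(q-p),57-o['tool_pos'][2] if k==1 else 0])),end=';'); p=q
    print()
E
python3 -m handwheel '[[[3.3,-12.5,0,0,0,0,8],[1,-12.9,0,0,0,0,8],[-1.2,-12.9,0,0,0,0,8],[-3.4,-12.5,0,0,0,0,8]]]' 10 >/dev/null
python3 -c "
from h import *
arc()"
```

```text
ang -156.9 prog 40.4 r 75.0 F [ 3.9  3.4 -1.3] z 57.1 w 15.3 t 24.92 tilt [0. 0.] j6 -2.21
rot [0. 0. 0.]
[ -6.  -11.6   0.1];[ -7.6 -10.5   0. ];[-9.3 -9.1  0. ];[-10.8  -7.3   0. ];[-11.9  -5.3   0. ];[-12.6  -3.2   0. ];
```

```bash

python3 -m handwheel '[[[-6,-11.6,0,0,0,0,8],[-7.6,-10.5,0,0,0,0,8],[-9.3,-9.1,0,0,0,0,8],[-10.8,-7.3,0,0,0,0,8],[-11.9,-5.3,0,0,0,0,8],[-12.6,-3.2,0,0,0,0,8]]]' >/dev/null
python3 -c "
from h import *
arc()"
```

```text
ang -92.2 prog 105.1 r 76.4 F [ 0.3 14.9  6.8] z 56.8 w 15.4 t 25.42 tilt [0. 0.] j6 -2.22
rot [ 0.  0. -0.]
[-13.1   1.9  -0.2];[-12.8   2.4   0. ];[-12.2   4.6   0. ];[-11.2   6.6   0. ];[-9.9  8.4  0. ];[-8.3 10.   0. ];
```

```bash

python3 -m handwheel '[[[-13,1.9,0,0,0,0,8],[-12.8,2.4,0,0,0,0,8],[-12.2,4.6,0,0,0,0,8],[-11.2,6.6,0,0,0,0,8],[-9.9,8.4,0,0,0,0,8],[-8.3,10,0,0,0,0,8]]]' >/dev/null
python3 -c "
from h import *
arc()"
```

```text
ang -34.2 prog 163.1 r 76.2 F [-5.6  2.9  6. ] z 56.7 w 15.9 t 25.92 tilt [-0.  0.] j6 -2.12
rot [ 0. -0. -0.]
[-5.5 12.  -0.3];[-4.8 12.1  0. ];[-2.6 12.7  0. ];[-0.3 13.   0. ];[ 1.9 12.9  0. ];[ 4.1 12.3  0. ];
```

```bash

python3 -m handwheel '[[[-5.5,12,0,0,0,0,8],[-4.8,12.1,0,0,0,0,8],[-2.6,12.7,0,0,0,0,8],[-0.3,13,0,0,0,0,8],[1.9,12.9,0,0,0,0,8],[4.1,12.3,0,0,0,0,8]]]' >/dev/null
python3 -c "
from h import *
arc()"
```

```text
ang 24.0 prog 221.3 r 75.4 F [-1.8 -2.3 -1.7] z 56.9 w 15.8 t 26.42 tilt [-0.  0.] j6 -2.0
rot [ 0. -0. -0.]
[ 6.6 11.3 -0.1];[ 7.8 10.4  0. ];[9.5 8.9 0. ];[10.9  7.1  0. ];[11.9  5.1  0. ];[12.7  3.   0. ];
```

```bash

python3 -m handwheel '[[[6.6,11.3,0,0,0,0,8],[7.8,10.4,0,0,0,0,8],[9.5,8.9,0,0,0,0,8],[10.9,7.1,0,0,0,0,8],[11.9,5.1,0,0,0,0,8],[12.7,3,0,0,0,0,8]]]' >/dev/null
python3 -c "
from h import *
arc()"
```

```text
ang 88.3 prog 285.6 r 75.2 F [  1.2 -13.1  -5.5] z 56.9 w 16.0 t 26.92 tilt [-0.  0.] j6 -1.97
rot [ 0. -0. -0.]
[13.  -0.8 -0.1];[12.8 -2.5  0. ];[12.1 -4.7  0. ];[11.1 -6.7  0. ];[ 9.8 -8.5  0. ];[  8.2 -10.1   0. ];
```

```bash

python3 -m handwheel '[[[13,-0.8,0,0,0,0,8],[12.8,-2.5,0,0,0,0,8],[12.1,-4.7,0,0,0,0,8],[11.1,-6.7,0,0,0,0,8],[9.8,-8.5,0,0,0,0,8],[8.2,-10.1,0,0,0,0,8]]]' >/dev/null
python3 -c "
from h import *
arc(2,5)
rel([480.7,-177.1,57])"
```

```text
ang 148.3 prog 345.6 r 74.6 F [ 6.  -2.5 -7.7] z 57.1 w 15.3 t 27.42 tilt [ 0. -0.] j6 -2.08
rot [-0.  0. -0.]
[ 3.4 -5.5  0.1];[ 2.9 -5.8  0. ];
pos [ 488.  -160.    57.1] tilt [ 0. -0.] jaw 91.82 | shift tool [  7.9 -16.9  -0. ] t 27.42 F [ 6.  -2.5 -7.7] w 15.3 j [-0.5  0.1  2.   0.   1.  -2.1]
```

```bash

python3 -m handwheel '[[[3.9,-6.8,0,0,0,0,8],[2.5,-6,0,0,0,0,8],[1.5,-4,0,0,0,0,8],[0,0,0,0,0,0,8],[0,0,0,0,0,0,8]]]' >/dev/null
python3 -c "
from h import *
arc(1,5)
rel([480.5,-177.1,57])"
```

```text
ang 162.2 prog 359.5 r 74.4 F [ 2.5 -0.9 -3.6] z 57.0 w 15.8 t 27.83 tilt [ 0. -0.] j6 -2.12
rot [-0.  0. -0.]
[ 2.2 -6.1  0. ];
pos [ 480.7 -176.5   57. ] tilt [ 0. -0.] jaw 91.71 | shift tool [ 0.2 -0.6  0. ] t 27.83 F [ 2.5 -0.9 -3.6] w 15.8 j [-0.5  0.1  2.   0.   1.  -2.1]
```

Nudge the last 0.6 mm, release, rise, and look again from the same pose as the earlier knob measurement.

```bash

python3 -m handwheel '[[[0,-0.7,0,0,0,0,8],[0,0,0,0,0,0,8],[0,0,0,0,0,0,8]]]' | head -3
python3 -m handwheel '[[[0,0,0,0,0,0,42],[0,0,0,0,0,0,42],[0,0,0,0,0,0,42],[0,0,0,0,0,0,42],[0,0,-12,0,0,0,42],[0,0,-25,0,0,0,42],[0,0,-25,0,0,0,42],[0,0,-25,0,0,0,42],[0,0,-25,0,0,0,42],[0,0,0,0,0,0,42]]]' >/dev/null
python3 - <<'E'
from h import *
go([576.3,-47.4,168.8],92.2)
E
```

```text
t: 28.08
tool_pos: [480.8, -176.1, 57.0]
orientation: [-0.048, 3.122, -0.002]
pos [ 475.9 -173.4  171.7] tilt [0.01  0.004] jaw 91.86 | shift tool [-104.4  122.7    4.5] rz tool -0.006 alt 3.136 t 28.92 F [ 0.7 -1.4 -0.1] w 41.6 j [-0.51 -0.03  1.89  0.01  1.27 -2.12]
  rotvec tool [ 0.004   0.0105 -0.006 ] shift in target axes [-105.2  122.1    2.9]
```

```bash

python3 -m handwheel '[[[-18,20,0,0.004,0.01,-0.006,30],[-18,20,0,0,0,0,30],[-18,20,0,0,0,0,30],[-18,20,0,0,0,0,30],[-18,20,0,0,0,0,30],[-12,16,0,0,0,0,30],[0,0,0,0,0,0,30],[0,0,0,0,0,0,30]]]' >/dev/null
cat > chk.py <<'E'
from h import *
go([576.3,-47.4,168.8],92.2)
o,im,d=cap('wrist','w8.png'); P=cloud('wrist',d,o); x,y,z=P[...,0],P[...,1],P[...,2]
C=np.array([545.2,-48.6]);a=np.radians(2.2);u=(x-C[0])*np.cos(a)+(y-C[1])*np.sin(a);v=-(x-C[0])*np.sin(a)+(y-C[1])*np.cos(a)
ok=(z>20)&(z<60)
rim=ok&(abs(u)<43)&(abs(v)<31)&((abs(u)>37)|(abs(v)>25)); print('rim',np.median(z[rim]),rim.sum())
for uu in (-28,-15,0,15,28):
  b=ok&(abs(u-uu)<4)&(abs(v)<16); print(uu,b.sum(),np.median(z[b]) if b.any() else '')
k=(z>79)&(z<90)&(x<520)&(y<-100)&(np.hypot(x-480,y+176)<15); 
(cx,cy),r=cv2.minEnclosingCircle(P[k][:,:2].astype(np.float32)); print('knob',k.sum(),cx,cy,r,np.median(P[k],0),'ang',np.degrees(np.arctan2(cy+198.7,cx-551.6)),'was',np.degrees(np.arctan2(-176.2+198.7,479.9-551.6)))
for l,zz in [('knob',82),('axis',32),('pot_rider',32)]:
  for r in finder.tip_of('wrist',l)[:1]: print(l,r,at_z('wrist',r['at'],zz,o))
E
python3 chk.py
```

```text
pos [578.1 -49.9 173.1] tilt [ 0.004 -0.003] jaw 92.01 | shift tool [1.7 2.5 4.3] rz tool -0.003 alt 3.138 t 29.58 F [-0.8  0.1  0.1] w 29.8 j [-0.22  0.15  1.7  -0.    1.29 -1.83]
  rotvec tool [-0.003   0.0034 -0.0033] shift in target axes [1.7 2.5 4.3]
rim 37.506666372610624 2820
-28 482 37.518802116857756
-15 456 37.466512220845004
0 442 37.474140539816176
15 415 37.49492927143871
28 352 37.33110479559997
knob 595 479.76214599609375 -174.5524139404297 8.35136604309082 [ 480.4360107  -173.35026285   83.05998297] ang 161.4204370712566 was 162.57774989049145
knob {'at': [111.4, 76.2], 'confidence': 0.94} [ 479.58361577 -177.00424687   82.        ]
axis {'at': [114.5, 77.2], 'confidence': 0.56} [ 476.0060387  -199.60394971   32.        ]
pot_rider {'at': [124.1, 177.3], 'confidence': 0.77} [ 548.42530706 -200.26138695   32.        ]
```

View pics/w8.png

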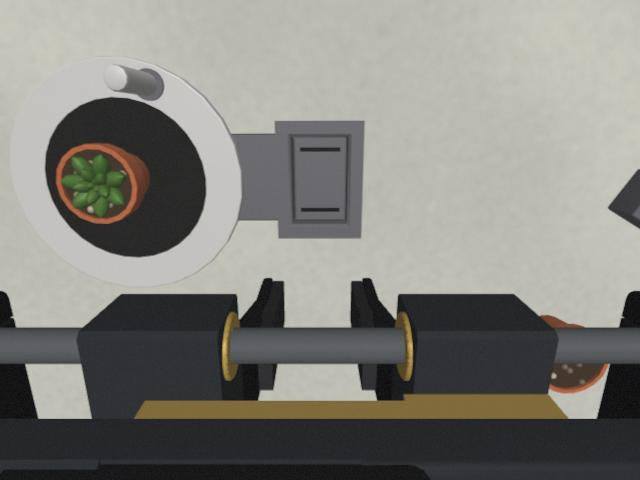

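The block is flush all over (37.3–37.5 against a rim of 37.5) and the pot is upright. The knob is about 1.7 mm (1.3°) short of where it began, so I'll regrip it and finish the turn.

```bash

python3 -m handwheel '[[[16,-21,0,0,0,0,45],[16,-21,0,0,0,0,45],[16,-21,0,0,0,0,45],[16,-21,0,0,0,0,45],[16,-21,0,0,0,0,45],[12,-16,0,0,0,0,45],[0,0,0,0,0,0,45],[0,0,0,0,0,0,45]]]' >/dev/null
python3 - <<'E'
from h import *
go([480,-177.7,110],92.2)
E
```

```text
pos [ 481.3 -185.7  174.1] tilt [ 0.005 -0.005] jaw 91.36 | shift tool [ 1.4  8.3 64.1] rz tool -0.015 alt 3.127 t 30.45 F [-0.1 -0.5 -0.1] w 45.1 j [-0.52 -0.01  1.87 -0.    1.28 -2.11]
  rotvec tool [-0.0053  0.0053 -0.0146] shift in target axes [ 1.   8.  64.1]
```

```bash

python3 -m handwheel '[[[1,8,0,-0.005,0.005,-0.015,45],[0,0,20,0,0,0,45],[0,0,20,0,0,0,45],[0,0,20,0,0,0,45],[0,0,4,0,0,0,45],[0,0,0,0,0,0,45],[0,0,0,0,0,0,45]]]' >/dev/null
python3 - <<'E'
from h import *
go([480,-177.7,57],92.2)
E
```

```text
pos [ 483.  -172.7  110.7] tilt [0.004 0.001] jaw 92.54 | shift tool [ 3.4 -5.  53.7] rz tool 0.006 alt -3.136 t 31.03 F [-0.7 -0.2 -0. ] w 45.0 j [-0.5   0.06  1.92  0.    1.15 -2.12]
  rotvec tool [0.0013 0.0038 0.006 ] shift in target axes [ 3.2 -4.9 53.7]
```

```bash

python3 -m handwheel '[[[3.2,-5,8,0.001,0.004,0.006,45],[0,0,8,0,0,0,45],[0,0,0,0,0,0,45],[0,0,0,0,0,0,45]]]' >/dev/null
python3 - <<'E'
from h import *
go([480,-177.7,57],92.2)
E
python3 -m handwheel '[[[0,-0.3,10,0,0,0,45],[0,-0.3,10,0,0,0,45],[0,-0.3,10,0,0,0,45],[0,0,5,0,0,0,45],[0,0,0,0,0,0,45],[0,0,0,0,0,0,45]]]' >/dev/null
python3 - <<'E'
from h import *
go([480,-177.7,57],92.2)
E
```

```text
pos [ 482.3 -178.3   96.5] tilt [ 0.004 -0.002] jaw 92.28 | shift tool [ 2.4  0.7 39.5] rz tool 0.001 alt -3.14 t 31.37 F [ 0.8 -0.2  0.2] w 45.1 j [-0.51  0.08  1.93  0.    1.12 -2.12]
  rotvec tool [-0.0022  0.0037  0.0013] shift in target axes [ 2.3  0.7 39.5]
pos [ 482.4 -179.7   57.8] tilt [ 0.004 -0.002] jaw 92.23 | shift tool [2.3 2.1 0.8] rz tool 0.0 alt -3.141 t 31.87 F [-0.3 -0.6 -0.4] w 45.1 j [-0.51  0.14  1.95  0.    1.05 -2.12]
  rotvec tool [-0.0022  0.0039  0.0005] shift in target axes [2.3 2.1 0.8]
```

```bash

python3 -m handwheel '[[[2.2,2,0,0,0.004,0,45],[0,0,0,0,0,0,45],[0,0,0,0,0,0,45]]]' |head -2
python3 -m handwheel '[[[0,0,0,0,0,0,8],[0,0,0,0,0,0,8],[0,0,0,0,0,0,8],[0,0,0,0,0,0,8],[0,0,0,0,0,0,8],[0,0,0,0,0,0,8],[0,0,0,0,0,0,8]]]' 15
python3 - <<'E'
from h import *
go([480,-177.7,57],92.2)
E
```

```text
t: 32.12
tool_pos: [479.8, -177.6, 57.7]
t: 32.7
tool_pos: [480.8, -177.9, 59.2]
orientation: [-0.061, 3.14, -0.005]
contact_force: [0.0, 0.3, -0.2]
gripper_width: 15.9
pos [ 480.8 -177.9   59.2] tilt [ 0.001 -0.003] jaw 92.23 | shift tool [0.8 0.3 2.2] rz tool 0.001 alt -3.141 t 32.7 F [ 0.   0.3 -0.2] w 15.9 j [-0.51  0.14  1.95 -0.    1.05 -2.12]
  rotvec tool [-0.0032  0.0013  0.0006] shift in target axes [0.8 0.3 2.2]
```

Gripped at y = −177.9 against a target of −177.7. I'll release, rise and check again.

```bash

python3 -m handwheel '[[[0,0,0,0,0,0,42],[0,0,0,0,0,0,42],[0,0,0,0,0,0,42],[0,0,0,0,0,0,42],[0,0,-12,0,0,0,42],[0,0,-25,0,0,0,42],[0,0,-25,0,0,0,42],[0,0,-25,0,0,0,42],[0,0,-25,0,0,0,42],[0,0,0,0,0,0,42]]]' >/dev/null
python3 -m handwheel '[[[-18,20,0,0,0,0,30],[-18,20,0,0,0,0,30],[-18,20,0,0,0,0,30],[-18,20,0,0,0,0,30],[-18,20,0,0,0,0,30],[-12,18,0,0,0,0,30],[0,0,0,0,0,0,30],[0,0,0,0,0,0,30]]]' >/dev/null
python3 chk.py
python3 - <<'E'
from h import *
np.set_printoptions(precision=1,suppress=True)
o,im,d=cap('top','top1.png'); P=cloud('top',d)
for l in ['block_long','block_short','pot_rider','pot_small','pot_mid','jar']:
    for r in finder.trace('top',l)[:1]:
        q=P[r['mask']]; print(l,round(r['confidence'],2),np.nanmedian(q,0))
E
```

```text
pos [582.7 -51.7 186.4] tilt [ 0.008 -0.006] jaw 92.03 | shift tool [ 6.3  4.7 17.5] rz tool -0.003 alt 3.139 t 34.2 F [-0.  -0.1 -0. ] w 29.8 j [-0.22  0.15  1.68 -0.    1.31 -1.83]
  rotvec tool [-0.0066  0.008  -0.003 ] shift in target axes [ 6.2  4.6 17.6]
rim 37.477205446371556 2589
-28 452 37.57174275237517
-15 443 37.487070054684466
0 405 37.42993749969361
15 388 37.47559198889667
28 301 37.36374301550234
knob 547 479.64398193359375 -176.1063232421875 8.094624519348145 [ 479.87026792 -175.13758992   83.08047086] ang 162.5680831604096 was 162.57774989049145
knob {'at': [124.6, 71.2], 'confidence': 0.87} [ 480.35900701 -177.09896973   82.        ]
pot_rider {'at': [135.8, 167.6], 'confidence': 0.63} [ 547.75271366 -199.08537139   32.        ]
block_long 0.63 [555.8 225.1  28.2]
block_short 0.71 [556.2 225.9  28. ]
pot_rider 0.97 [ 547.1 -200.2   73.3]
pot_small 0.67 [431.8 347.1  51.1]
pot_mid 0.68 [689.3 167.9  44.5]
jar 0.63 [ 351.9 -365.2   71.7]
```

View pics/top1.png

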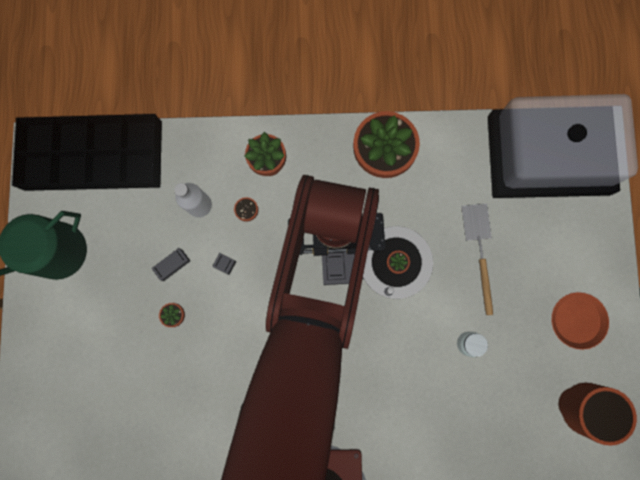

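The knob is at 162.57°, as at the start (162.58°). The block is flush, and the other things stand where they did (long block at px (171,264), short at (224,263), pots unchanged). Handing in.

```bash
python3 -c "
from bench import workorder
print(workorder.job_done())"
```

```text
the job is handed in; nothing more can be done
None
```

The 64 mm block is pressed home in the bay and the platter has made one full turn counter-clockwise, ending where it began. I handed the job in at about 34 s of the 72 s allowed.

**Block:** On the first try it went in tilted about 16°, with its +x end caught on the rim. I regripped it, levelled it and put it in again. I then pressed with closed fingers until it stopped against the floor at about 20 N.

**Turn:** After the turn the knob was about 1.3° short of its start. I gripped it again and brought it the rest of the way.

**Last checks:**
- **Flush:** the block top reads 37.4–37.6 mm all along, against 37.5 mm for the rim.
- **Knob:** it sits at 162.57°, against 162.58° before the turn.
- **Riding pot:** it is upright near the middle, about 4 mm from the axis by the camera.
- **Other things:** the last top picture shows the other blocks, pots and things where they were.

**One disagreement:** in that last picture the trained network put the long-block label on the short block. The picture itself shows both blocks in place, but I took no separate final position for the long block.

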